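Sort the odds and ends off the hob into their trays

ROBOT

A 7-joint arm with a two-finger parallel gripper is mounted at the origin on a cart in front of the work surface, level with it; the furniture and walls round the work are solid. World frame = base frame: x ahead of the robot, y to its left, z up, the work surface at z = 0. Lengths are in m, angles in rad, forces in N, time in s.
With the tool pointing down it reaches from about 0.4 to 0.85 m from the base axis. Payload 6.9 kg.
Tool frame: the origin (TCP) lies between the finger pads; the fingertips stand 22 mm ahead of it and the grasp point (between the pads) lies 3 mm ahead of it; z points along the fingers, y is the line along which they close (so a half turn about z gives the same grasp; the last joint's range is limited). The gripper opens to 85 mm and grips with 20 to 120 N. Pads are 22 mm wide; open, the fingers measure 114 mm over their backs; the gripper's body (76 mm by 85 mm) begins 54 mm behind the grasp point. The pads swing forward as they close: fully open they stand 13 mm farther back than shut.
Start: joints at [1.421, 0.507, -0.238, 1.5, 0.126, 1.149, -0.155], TCP at [0.158, -0.605, 0.253] pointing down, gripper open.
Joint ranges: [-3.08, 3.08], [-0.24, 2.05], [-1.43, 1.35], [0, 2.5], [-1.52, 4.66], [0.17, 1.96], [-2.89, 2.89]. Speed limits (rad/s): [2.39, 2.39, 3.14, 3.14, 3.14, 3.14, 3.14].

INTERFACE

Orientations are given as a unit quaternion [x, y, z, w].
In Python, from cell import r gives the robot as it stands.
- The arm moves only by the tool carry_out, never from a script. Its argument "moves" is a list of rows, each an object of numbers: "dx", "dy", "dz": the shift along the world's x, y, z in mm; "ax", "ay", "az": the turn, a rotation vector about the world's x, y, z in rad. A call has 1 to 12 rows; each row shifts and turns the commanded pose from where the row before left it; what a row does not reach is not made up. A row lasts 1/10 s, in which the tool goes at most 50 mm and 8.59 degrees, less where a joint would pass 70% of its speed; a pose out of reach is approached as far as the arm can. A call is refused whole if a number of a shift passes 50 or a number of a turn 0.15, either way. A call with a gripper value outside its range is refused whole. "fingers" is the finger opening in mm, from 0 to 85.4, set as the call begins (left out, the last holds). The fingers move at their own pace and stop on an object; "grip_force" is the grip in N (left out, the last holds). Time passes only in rows, so rows that do not move let the fingers close. It gives the time, the measured TCP pose, the force, the opening and the grip force at its end, in the units of the state.
- r.sense(): the state, without advancing time (a new reading comes with each control period).
- r.grab_frame(name): name is "side" or "top" or "wrist"; returns the picture (480x640x3 uint8, blue, green, red); there is no depth.
- r.camera_info(name): a dict with "intrinsics" (3x3 intrinsics, pixels), "k1" (the pictures are not rectified: a ray, as slopes to the right and down, at radius r is drawn at 1 + k1 r^2 times it, then the intrinsics apply), "camera_from_world" (4x4, takes a point from world to camera coordinates). Camera axes: x right, y up, looking along -z (the intrinsics and any distortion apply to the point x, -y, -z); pixel columns grow to the right and rows downward; lengths in m; the calibration is good to about 2 mm. A picture is of the moment at which its call begins: read the wrist's pose just before it. camera_info takes no time and is no camera call; for the wrist camera it gives the pose at the moment of the call.
- r.sign_off(): hands the job in; it is judged then, once.
The state is a dict: "time_s": time; "joint_positions": joint angles; "qd": joint speeds; "joint_torque": joint torques, N m; "eef_pos": TCP position; "eef_rot": TCP orientation; "force": force on the tool from outside, world axes, zero at the start; "torque": the same for the moment, N m; "finger_gap": finger opening in m; "grip_force": force on a finger pad.
Only numpy, scipy, OpenCV 4.12 (cv2) and the standard library are available. Lean on these libraries where they do the work, as an engineer would, in place of code of your own. Each camera call takes 0.05 s, during which the arm holds its last target. There are 200 camera calls.

TASK

Five odds and ends have been left on the cold hob: sort them into the trays on the worktop. Stand the two spice jars upright in the wooden tray, one in each bay, lay the two tea lights flat in the grey tray, one in each round recess, and lay the marker pen down inside the blue tray. Set each thing down rather than dropping or throwing it, and leave the low tin and the mug where they are.

Things in the scene. Friction and masses are not known exactly. Their poses are not given: they have to be found in the camera images.
- green_jar: spice jar with a green lid, upright cylinder 45 mm across, 106 mm tall; the lid is the top 20 mm, all of it rigid. Origin at the centre of its underside, z up.
- blue_jar: spice jar with a dark blue lid, otherwise the same size as the green-lidded one (45 mm across, 106 mm tall). Origin at the centre of its underside, z up.
- red_candle: tea light with red wax in a round metal cup, 38 mm across, 15 mm tall. Origin at the centre of its underside, z up.
- white_candle: tea light with white wax in a round metal cup, 38 mm across, 15 mm tall. Origin at the centre of its underside, z up.
- pen: white marker pen with a blue cap lying flat, 135 mm long, 17 mm wide, 16 mm high; round, it can roll when pushed. Origin at the middle of its length on its underside; y runs along its length, z up as it lies at the start (so its centre is 8 mm along +z).
- spice_tray: light wooden open tray 84 x 164 mm (x by y), 28 mm high, fixed, walls and bay divider 6 mm thick, floor 6 mm thick. One divider parallel to x at the middle makes two bays, each 72 x 73 mm inside, centred at y = -39.5 and +39.5 mm. Origin at the centre of its underside, on the worktop.
- candle_tray: flat grey plate 84 x 160 mm (x by y), 12 mm thick, fixed, with two round recesses 62 mm across and 5 mm deep (their floors 7 mm above the underside), centred at y = -36 and +36 mm. Origin at the centre of its underside, on the worktop.
- pen_tray: blue plastic open tray 98 x 170 mm (x by y), 20 mm high, fixed, walls and floor 4 mm thick, so 90 x 162 mm inside: the pen fits only along y, the long side. Origin at the centre of its underside, on the worktop.
- low_tin: bystander: low round food tin 87 mm across, 40 mm tall, stands on the worktop; to be left alone. Origin at the centre of its underside.
- cup: bystander: white mug with a diamond pattern, 83 x 116 mm with its handle, 94 mm tall, stands on the worktop; to be left alone. Origin at its underside, handle towards -y. The hob is a black glass plate whose top is 6 mm above the worktop (worktop z = 0); the five things start on it, at y below -0.17.
Mind the look-alikes: they are no part of the job. What is shaped like the blue_jar but turquoise is not meant. Leave any red look-alike of the green_jar alone.

How it is judged:
By the outcome, as a careful person would: the job done as asked, in the order asked, and still so for the second after the job is handed in, with the robot touching nothing.
It also fails if it takes over 128 s, if anything falls off the work surface, if the arm or the gripper's body presses on something with over 40 N, if the wrist force passes 120 N, or if a joint passes its speed limit or range.

## Working session

There is one attempt and no reset: what is moved stays moved. The work goes in short steps, Python scripts to look and compute and a tool call to move; the robot and the scene stay as the last step left them, time stands still between calls to the robot, and variables do not carry over. Pictures are saved under pics/ and viewed, at most 14 in all, crops included, and the job is handed in when it is done.

Besides the shell and the picture viewer there is one more tool, called after "Emit:" as a command line: name --argument value ..., lists and objects as JSON in quotes. carry_out: Moves the arm, as the interface text tells. Its arguments: {"type":"object","properties":{"moves":{"type":"array"},"fingers":{"type":"number"},"grip_force":{"type":"number"}},"required":["moves"]}

```bash
mkdir -p pics
cat > h.py <<'E'
import numpy as np, cv2
from cell import r
def ray(c,u,v):
    K=np.array(c["intrinsics"]);k=c["k1"]
    d=np.array([(u-K[0,2])/K[0,0],(v-K[1,2])/K[1,1]]);s=d.copy()
    for _ in range(20): s=d/(1+k*(s@s))
    T=np.array(c["camera_from_world"]);R=T[:3,:3];o=-R.T@T[:3,3]
    return o,R.T@np.array([s[0],-s[1],-1])
def onz(c,u,v,z):
    o,d=ray(c,u,v);return o+d*(z-o[2])/d[2]
def proj(c,p):
    K=np.array(c["intrinsics"]);T=np.array(c["camera_from_world"]);q=T[:3,:3]@np.array(p)+T[:3,3]
    s=np.array([q[0],-q[1]])/-q[2];s=s*(1+c["k1"]*(s@s));return K[0,0]*s[0]+K[0,2],K[1,1]*s[1]+K[1,2]
E
python3 - <<'E'
from h import *
for n in ("top","side","wrist"):
    c=r.camera_info(n); im=r.grab_frame(n); cv2.imwrite(f"pics/{n}0.png",im)
    print(n,np.round(np.linalg.inv(np.array(c["camera_from_world"])),3)[:3].tolist(),c["k1"])
s=r.sense();print(s["time_s"],s["eef_pos"],s["eef_rot"],s["finger_gap"])
E
```

```text
top [[-0.002, 0.989, -0.147, 0.373], [-1.0, 0.001, 0.022, -0.076], [0.022, 0.147, 0.989, 1.168]] 0.017823391661221606
side [[0.963, 0.168, -0.211, 0.297], [-0.27, 0.593, -0.759, -0.967], [-0.002, 0.788, 0.616, 0.757]] 0.0335296242028091
wrist [[0.253, 0.931, 0.263, 0.224], [-0.967, 0.244, 0.067, -0.589], [-0.001, -0.271, 0.962, 0.374]] -0.10103858511139177
0.15 [ 0.15795476 -0.60435564  0.25264335] [ 9.91835021e-01  1.27525858e-01 -1.08020042e-04 -6.59248488e-04] 0.08524156855682037
```

View pics/top0.png

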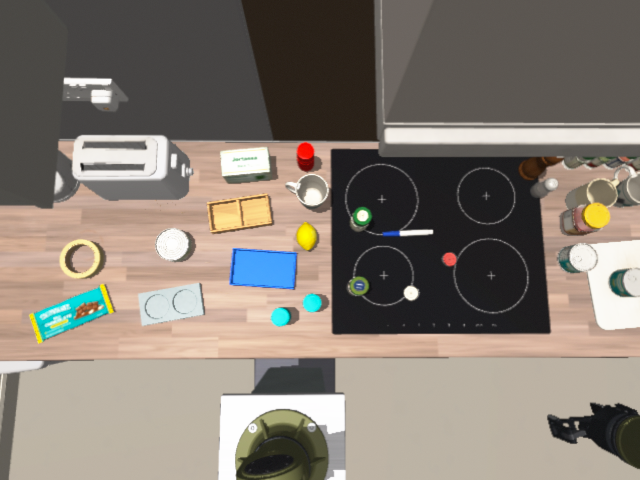

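View pics/side0.png

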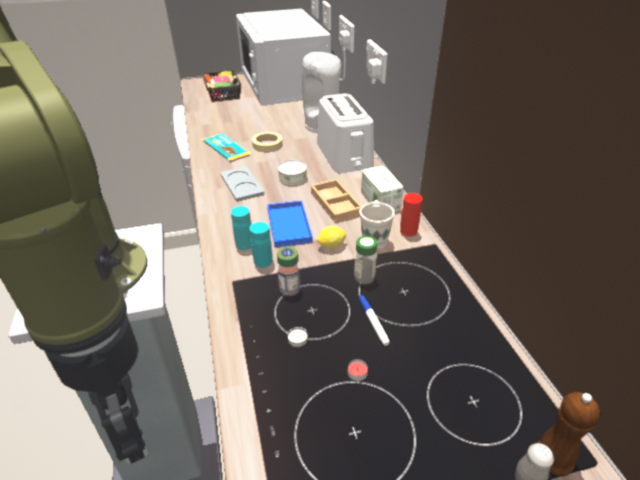

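The top view shows the green lid at (362,216) and a dark-lidded jar at (358,287). The pen is at (407,233), the red tea light at (449,259) and the white one at (411,293). The trays are wooden (240,213), blue (264,269) and grey (171,304), and the tin is at (173,245).

Candidates for blue_jar are (358,287) on the hob with a navy top, and the turquoise (281,317) and (312,303) on the worktop. Only the first is on the hob and dark blue. The red one at (306,157) is a look-alike of green_jar. I'll confirm with one crop.

Run:
```python
from h import *
t=cv2.imread("pics/top0.png");s=cv2.imread("pics/side0.png")
a=cv2.resize(t[195:315,330:470],None,fx=3,fy=3,interpolation=cv2.INTER_CUBIC)
b=cv2.resize(s[225:345,230:350],None,fx=3,fy=3,interpolation=cv2.INTER_CUBIC)
cv2.imwrite("pics/crop.png",np.hstack([a,b]))
c=r.camera_info("top");hsv=cv2.cvtColor(t,cv2.COLOR_BGR2HSV)
def blob(lo,hi,box,z,name):
    x0,y0,x1,y1=box;m=np.zeros(t.shape[:2],np.uint8)
    m[y0:y1,x0:x1]=cv2.inRange(hsv,lo,hi)[y0:y1,x0:x1]
    cs=cv2.findContours(m,cv2.RETR_EXTERNAL,cv2.CHAIN_APPROX_NONE)[0];k=max(cs,key=cv2.contourArea)
    (u,v),w,_=q=cv2.minAreaRect(k);p=onz(c,u,v,z)
    bx=cv2.boxPoints(q);P=np.array([onz(c,*e,z)[:2] for e in bx])
    L=[np.linalg.norm(P[i]-P[i+1])*1000 for i in (0,1)]
    e=P[1]-P[0] if L[0]>L[1] else P[2]-P[1]
    print(name,(round(u),round(v)),np.round(p*1000).tolist(),"size",np.round(L).tolist(),"long-axis deg from y",round((np.degrees(np.arctan2(-e[0],e[1]))+90)%180-90,1))
blob((40,100,30),(85,255,255),(345,200,380,240),.112,"green lid")
blob((20,60,20),(130,255,255),(340,270,375,305),.112,"blue lid")
blob((0,100,80),(12,255,255),(435,245,465,275),.021,"red")
blob((0,0,130),(180,120,255),(398,280,425,305),.021,"white")
blob((0,0,130),(180,120,255),(398,222,440,245),.014,"pen body")
blob((105,100,50),(130,255,255),(375,222,405,245),.014,"pen cap")
blob((8,90,90),(25,255,255),(200,190,275,237),.028,"wood")
blob((100,150,60),(125,255,255),(220,240,305,295),.020,"bluetray")
blob((80,10,90),(120,80,255),(130,275,210,330),.012,"grey")
```

```text
green lid (362, 216) [596.0, -201.0, 112.0] size [45.0, 48.0] long-axis deg from y 88.9
blue lid (360, 285) [424.0, -192.0, 112.0] size [46.0, 44.0] long-axis deg from y -0.0
red (449, 259) [498.0, -444.0, 21.0] size [34.0, 38.0] long-axis deg from y -65.7
white (411, 292) [409.0, -337.0, 21.0] size [38.0, 37.0] long-axis deg from y 43.9
pen body (416, 232) [570.0, -357.0, 14.0] size [90.0, 14.0] long-axis deg from y 0.1
pen cap (390, 233) [569.0, -289.0, 14.0] size [46.0, 16.0] long-axis deg from y 0.1
wood (239, 213) [620.0, 118.0, 28.0] size [168.0, 89.0] long-axis deg from y 9.1
bluetray (263, 268) [473.0, 53.0, 20.0] size [96.0, 171.0] long-axis deg from y -3.9
grey (171, 304) [381.0, 291.0, 12.0] size [163.0, 81.0] long-axis deg from y 10.3
```

View pics/crop.png

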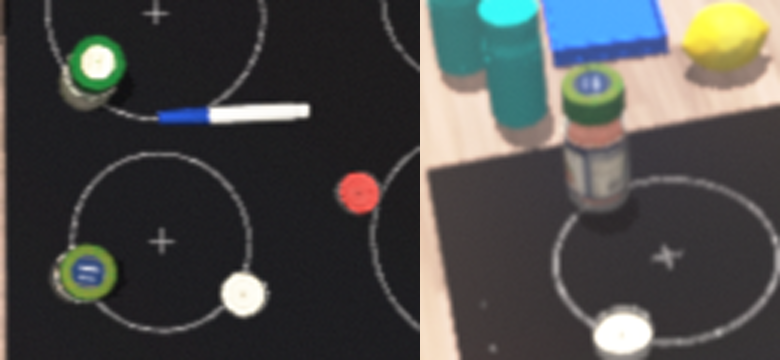

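Both jars on the hob fit. (362,216) has the green lid, and (358,287) has the dark blue lid top inside an olive rim. The turquoise jars are on the worktop and are left alone. Sizes and heights agree with the task (45 mm lids, 38 mm tea lights, 136 mm pen). Moving to the green jar.

Emit:
carry_out --moves '[{"dx":15,"dy":14,"az":-0.05},{"dx":30,"dy":28,"az":-0.047},{"dx":33,"dy":30},{"dx":33,"dy":30},{"dx":33,"dy":30},{"dx":33,"dy":30},{"dx":33,"dy":30},{"dx":33,"dy":30},{"dx":33,"dy":30},{"dx":33,"dy":30},{"dx":33,"dy":30},{"dx":33,"dy":30}]' --fingers 85 --grip_force 60

```text
invalid input
```

Emit:
carry_out --moves '[{"dx":30,"dy":28},{"dx":20,"dy":20},{"dx":11,"dy":13},{},{}]'

```text
invalid input
```

```bash
cat >> h.py <<'E'
def look(name,lo,hi,z,fn,show=False,guess=None):
    c=r.camera_info(name);im=r.grab_frame(name);cv2.imwrite(f"pics/{fn}.png",im)
    m=cv2.inRange(cv2.cvtColor(im,cv2.COLOR_BGR2HSV),lo,hi)
    m=cv2.morphologyEx(m,cv2.MORPH_CLOSE,np.ones((5,5)))
    cs=[k for k in cv2.findContours(m,cv2.RETR_EXTERNAL,cv2.CHAIN_APPROX_NONE)[0] if cv2.contourArea(k)>60]
    for k in cs:
        P=np.array([onz(c,*e[0],z)[:2]*1000 for e in k],np.float32)
        (ctr,w,a)=cv2.minAreaRect(P)
        if guess is None or np.hypot(ctr[0]-guess[0],ctr[1]-guess[1])<60:
            print(fn,"px",np.round(cv2.minAreaRect(k)[0]),"mm",np.round(ctr,1),"size",np.round(w),"ang",round(a,1))
def st():
    s=r.sense();q=np.array(s["eef_rot"]);print("t",round(s["time_s"],2),"tcp",np.round(np.array(s["eef_pos"])*1000,1),"yaw",round(np.degrees(2*np.arctan2(q[1],q[0])),1),"F",np.round(s["force"],1),"gap",round(s["finger_gap"]*1000,1),"grip",round(s["grip_force"],1))
E
python3 - <<'E'
from h import *
st(); look("wrist",(40,100,30),(85,255,255),.112,"w1");
E
```

```text
t 0.15 tcp [ 158.  -604.4  252.6] yaw 14.7 F [ 0.3  0.5 -0.7] gap 85.2 grip 0.0
```

View pics/w1.png

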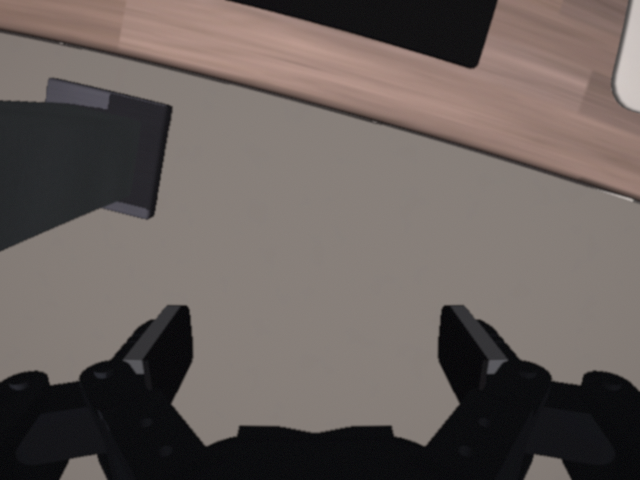

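The moves were refused, so the picture shows only the cart floor between the fingers, at about (180,350) and (450,350). I'll retry with all six keys in each row.

Emit:
carry_out --moves '[{"dx":15,"dy":14,"dz":0,"ax":0,"ay":0,"az":-0.05},{"dx":30,"dy":28,"dz":0,"ax":0,"ay":0,"az":-0.047},{"dx":33,"dy":30,"dz":0,"ax":0,"ay":0,"az":0},{"dx":33,"dy":30,"dz":0,"ax":0,"ay":0,"az":0},{"dx":33,"dy":30,"dz":0,"ax":0,"ay":0,"az":0},{"dx":33,"dy":30,"dz":0,"ax":0,"ay":0,"az":0},{"dx":33,"dy":30,"dz":0,"ax":0,"ay":0,"az":0},{"dx":33,"dy":30,"dz":0,"ax":0,"ay":0,"az":0},{"dx":33,"dy":30,"dz":0,"ax":0,"ay":0,"az":0},{"dx":33,"dy":30,"dz":0,"ax":0,"ay":0,"az":0},{"dx":33,"dy":30,"dz":0,"ax":0,"ay":0,"az":0},{"dx":33,"dy":30,"dz":0,"ax":0,"ay":0,"az":0}]' --fingers 85 --grip_force 60

```text
time_s: 1.4
eef_pos: [0.5342, -0.2613, 0.2532]
eef_rot: [0.997, 0.079, -0.0, 0.0]
force: [0.2, -0.3, -0.3]
finger_gap: 0.0848
grip_force: 0.0
```

Emit:
carry_out --moves '[{"dx":30,"dy":28,"dz":0,"ax":0,"ay":0,"az":0},{"dx":20,"dy":20,"dz":-10,"ax":0,"ay":0,"az":0},{"dx":10,"dy":12,"dz":-10,"ax":0,"ay":0,"az":0},{"dx":0,"dy":0,"dz":0,"ax":0,"ay":0,"az":0},{"dx":0,"dy":0,"dz":0,"ax":0,"ay":0,"az":0}]'

```text
time_s: 1.9
eef_pos: [0.592, -0.2041, 0.2328]
eef_rot: [0.997, 0.079, -0.001, 0.0]
force: [-0.9, -1.2, -0.1]
finger_gap: 0.0851
grip_force: 0.0
```

Run:
```python
from h import *
st(); look("wrist",(40,100,30),(85,255,255),.112,"w2");
```

```text
t 1.9 tcp [ 592.  -204.1  232.8] yaw 9.0 F [-0.9 -1.2 -0.1] gap 85.1 grip 0.0
w2 px [258. 422.] mm [ 453.2 -186.6] size [15. 40.] ang 23.0
w2 px [311. 227.] mm [ 598.2 -202. ] size [46. 46.] ang 52.1
```

View pics/w2.png

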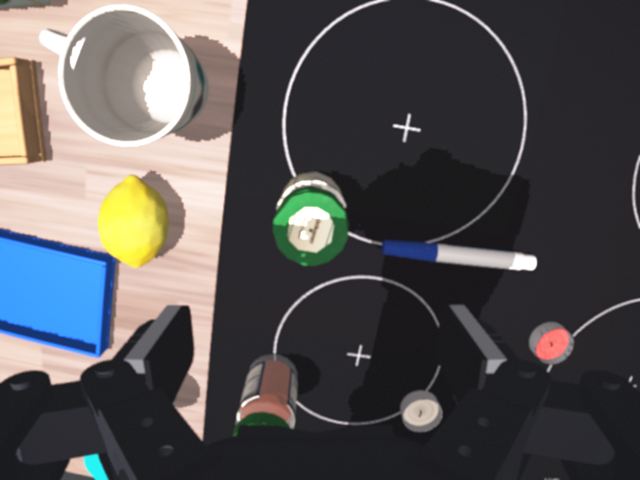

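The wrist view shows the green lid at (311,227), which gives (598,-202) mm and 46 mm across, agreeing with the top camera. The blue jar is at the lower left and the pen cap starts at (385,248). Descending.

Emit:
carry_out --moves '[{"dx":6,"dy":2,"dz":-5,"ax":0,"ay":0,"az":0},{"dx":0,"dy":0,"dz":-20,"ax":0,"ay":0,"az":0},{"dx":0,"dy":0,"dz":-25,"ax":0,"ay":0,"az":0},{"dx":0,"dy":0,"dz":-25,"ax":0,"ay":0,"az":0},{"dx":0,"dy":0,"dz":-25,"ax":0,"ay":0,"az":0},{"dx":0,"dy":0,"dz":-25,"ax":0,"ay":0,"az":0},{"dx":0,"dy":0,"dz":-18,"ax":0,"ay":0,"az":0},{"dx":0,"dy":0,"dz":-6,"ax":0,"ay":0,"az":0},{"dx":0,"dy":0,"dz":0,"ax":0,"ay":0,"az":0}]'

```text
time_s: 2.85
eef_pos: [0.5986, -0.2014, 0.0837]
eef_rot: [0.997, 0.079, -0.001, -0.0]
force: [0.1, 0.1, 0.5]
finger_gap: 0.085
grip_force: 0.0
```

Emit:
carry_out --moves '[{"dx":0,"dy":0,"dz":0,"ax":0,"ay":0,"az":0},{"dx":0,"dy":0,"dz":0,"ax":0,"ay":0,"az":0},{"dx":0,"dy":0,"dz":0,"ax":0,"ay":0,"az":0},{"dx":0,"dy":0,"dz":0,"ax":0,"ay":0,"az":0},{"dx":0,"dy":0,"dz":0,"ax":0,"ay":0,"az":0},{"dx":0,"dy":0,"dz":0,"ax":0,"ay":0,"az":0},{"dx":0,"dy":0,"dz":0,"ax":0,"ay":0,"az":0},{"dx":0,"dy":0,"dz":0,"ax":0,"ay":0,"az":0}]' --fingers 35 --grip_force 50

```text
time_s: 3.65
eef_pos: [0.5998, -0.2007, 0.0857]
eef_rot: [0.997, 0.079, 0.001, 0.0]
force: [-1.6, 1.0, 6.4]
finger_gap: 0.0444
grip_force: 50.7
```

Emit:
carry_out --moves '[{"dx":0,"dy":0,"dz":8,"ax":0,"ay":0,"az":0},{"dx":0,"dy":0,"dz":20,"ax":0,"ay":0,"az":0},{"dx":0,"dy":0,"dz":25,"ax":0,"ay":0,"az":0},{"dx":0,"dy":0,"dz":25,"ax":0,"ay":0,"az":0},{"dx":0,"dy":0,"dz":25,"ax":0,"ay":0,"az":0},{"dx":0,"dy":0,"dz":18,"ax":0,"ay":0,"az":0},{"dx":0,"dy":8,"dz":9,"ax":0,"ay":0,"az":0},{"dx":1,"dy":20,"dz":0,"ax":0,"ay":0,"az":0},{"dx":2,"dy":30,"dz":0,"ax":0,"ay":0,"az":0},{"dx":2,"dy":34,"dz":0,"ax":0,"ay":0,"az":0},{"dx":2,"dy":34,"dz":0,"ax":0,"ay":0,"az":0},{"dx":2,"dy":34,"dz":0,"ax":0,"ay":0,"az":0}]'

```text
time_s: 4.85
eef_pos: [0.6075, -0.0386, 0.2139]
eef_rot: [0.997, 0.079, -0.0, -0.0]
force: [0.6, -0.2, -1.4]
finger_gap: 0.0441
grip_force: 51.2
```

Emit:
carry_out --moves '[{"dx":2,"dy":34,"dz":0,"ax":0,"ay":0,"az":0},{"dx":2,"dy":34,"dz":0,"ax":0,"ay":0,"az":0},{"dx":1,"dy":34,"dz":0,"ax":0,"ay":0,"az":0},{"dx":1,"dy":34,"dz":0,"ax":0,"ay":0,"az":0},{"dx":0,"dy":30,"dz":0,"ax":0,"ay":0,"az":0},{"dx":0,"dy":20,"dz":0,"ax":0,"ay":0,"az":0},{"dx":0,"dy":10,"dz":0,"ax":0,"ay":0,"az":0},{"dx":0,"dy":2,"dz":0,"ax":0,"ay":0,"az":0},{"dx":0,"dy":0,"dz":0,"ax":0,"ay":0,"az":0},{"dx":0,"dy":0,"dz":0,"ax":0,"ay":0,"az":0}]'

```text
time_s: 5.85
eef_pos: [0.6143, 0.1555, 0.2142]
eef_rot: [0.997, 0.078, -0.0, 0.001]
force: [0.2, -1.0, -1.8]
finger_gap: 0.0444
grip_force: 51.1
```

Run:
```python
from h import *
st(); look("wrist",(8,80,90),(28,255,255),.028,"w3")
c=r.camera_info("wrist");cd=r.camera_info("top")
th=np.radians(9.1)
for s in(1,-1):
    p=[.620-s*.0395*np.sin(th),.118+s*.0395*np.cos(th),.006];print(np.round(p,3),np.round(proj(c,p)),np.round(proj(cd,p)))
```

```text
t 5.85 tcp [614.3 155.5 214.2] yaw 9.0 F [ 0.2 -1.  -1.8] gap 44.4 grip 51.1
w3 px [565. 320.] mm [559.7 -67.4] size [78. 58.] ang 31.1
w3 px [364. 208.] mm [624.1 118.7] size [ 85. 164.] ang 8.9
w3 px [438.  71.] mm [730.9  83.5] size [  2. 134.] ang 5.9
[0.614 0.157 0.006] [311. 210.] [226. 217.]
[0.626 0.079 0.006] [409. 210.] [255. 213.]
```

View pics/w3.png

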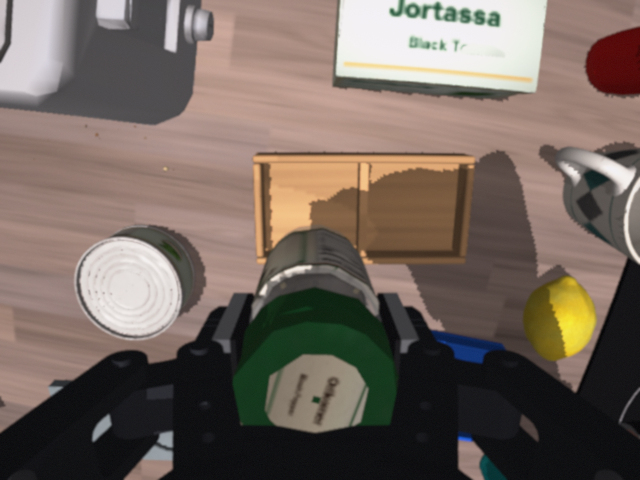

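The tray seen from the wrist is centred at (364,208), which gives (624,119) mm and 85x164, matching its known size. The left bay is centred at (617,157). Lowering the jar.

Emit:
carry_out --moves '[{"dx":3,"dy":2,"dz":-10,"ax":0,"ay":0,"az":0},{"dx":0,"dy":0,"dz":-20,"ax":0,"ay":0,"az":0},{"dx":0,"dy":0,"dz":-25,"ax":0,"ay":0,"az":0},{"dx":0,"dy":0,"dz":-25,"ax":0,"ay":0,"az":0},{"dx":0,"dy":0,"dz":-20,"ax":0,"ay":0,"az":0},{"dx":0,"dy":0,"dz":-15,"ax":0,"ay":0,"az":0},{"dx":0,"dy":0,"dz":-7,"ax":0,"ay":0,"az":0},{"dx":0,"dy":0,"dz":-4,"ax":0,"ay":0,"az":0},{"dx":0,"dy":0,"dz":-2,"ax":0,"ay":0,"az":0},{"dx":0,"dy":0,"dz":0,"ax":0,"ay":0,"az":0}]'

```text
time_s: 6.9
eef_pos: [0.6174, 0.1594, 0.0866]
eef_rot: [0.997, 0.079, 0.0, -0.0]
force: [1.2, -0.3, -0.9]
finger_gap: 0.0441
grip_force: 51.2
```

Emit:
carry_out --moves '[{"dx":0,"dy":0,"dz":-1,"ax":0,"ay":0,"az":0},{"dx":0,"dy":0,"dz":-1,"ax":0,"ay":0,"az":0},{"dx":0,"dy":0,"dz":0,"ax":0,"ay":0,"az":0}]'

```text
time_s: 7.2
eef_pos: [0.6177, 0.1595, 0.0857]
eef_rot: [0.997, 0.079, 0.001, -0.0]
force: [-0.5, -0.3, 5.6]
finger_gap: 0.0442
grip_force: 51.6
```

Emit:
carry_out --moves '[{"dx":0,"dy":0,"dz":0,"ax":0,"ay":0,"az":0},{"dx":0,"dy":0,"dz":0,"ax":0,"ay":0,"az":0},{"dx":0,"dy":0,"dz":0,"ax":0,"ay":0,"az":0},{"dx":0,"dy":0,"dz":0,"ax":0,"ay":0,"az":0},{"dx":0,"dy":0,"dz":5,"ax":0,"ay":0,"az":0},{"dx":0,"dy":0,"dz":15,"ax":0,"ay":0,"az":0},{"dx":0,"dy":0,"dz":25,"ax":0,"ay":0,"az":0},{"dx":0,"dy":0,"dz":35,"ax":0,"ay":0,"az":0},{"dx":0,"dy":0,"dz":35,"ax":0,"ay":0,"az":0},{"dx":0,"dy":0,"dz":30,"ax":0,"ay":0,"az":0}]' --fingers 64

```text
time_s: 8.2
eef_pos: [0.6172, 0.1595, 0.2316]
eef_rot: [0.997, 0.079, 0.001, -0.0]
force: [1.0, 0.6, 0.8]
finger_gap: 0.0641
grip_force: 0.0
```

Emit:
carry_out --moves '[{"dx":-8,"dy":-14,"dz":0,"ax":0,"ay":0,"az":0},{"dx":-16,"dy":-28,"dz":0,"ax":0,"ay":0,"az":0},{"dx":-20,"dy":-36,"dz":0,"ax":0,"ay":0,"az":0},{"dx":-20,"dy":-36,"dz":0,"ax":0,"ay":0,"az":0},{"dx":-20,"dy":-36,"dz":0,"ax":0,"ay":0,"az":0},{"dx":-20,"dy":-36,"dz":0,"ax":0,"ay":0,"az":0},{"dx":-20,"dy":-36,"dz":0,"ax":0,"ay":0,"az":0},{"dx":-20,"dy":-36,"dz":0,"ax":0,"ay":0,"az":0},{"dx":-20,"dy":-36,"dz":0,"ax":0,"ay":0,"az":0},{"dx":-16,"dy":-28,"dz":0,"ax":0,"ay":0,"az":0},{"dx":-10,"dy":-20,"dz":0,"ax":0,"ay":0,"az":0},{"dx":-3,"dy":-9,"dz":0,"ax":0,"ay":0,"az":0}]' --fingers 85

```text
time_s: 9.4
eef_pos: [0.4228, -0.1938, 0.2297]
eef_rot: [0.997, 0.078, -0.0, 0.0]
force: [0.0, 0.8, 0.3]
finger_gap: 0.0851
grip_force: 0.0
```

Emit:
carry_out --moves '[{"dx":0,"dy":0,"dz":0,"ax":0,"ay":0,"az":0},{"dx":0,"dy":0,"dz":0,"ax":0,"ay":0,"az":0}]'

```text
time_s: 9.6
eef_pos: [0.4249, -0.1906, 0.2294]
eef_rot: [0.997, 0.08, 0.0, -0.0]
force: [0.2, 0.5, -1.1]
finger_gap: 0.0848
grip_force: 0.0
```

Run:
```python
from h import *
st(); look("wrist",(20,60,20),(130,255,255),.112,"w4",guess=(424,-192)); look("wrist",(100,80,40),(130,255,200),.112,"w4b",guess=(424,-192))
```

```text
t 9.6 tcp [ 424.9 -190.6  229.4] yaw 9.2 F [ 0.2  0.5 -1.1] gap 84.8 grip 0.0
w4 px [314. 238.] mm [ 425.7 -191.5] size [49. 44.] ang 9.2
w4b px [314. 242.] mm [ 424.2 -191.7] size [26. 27.] ang 13.6
```

View pics/w4.png

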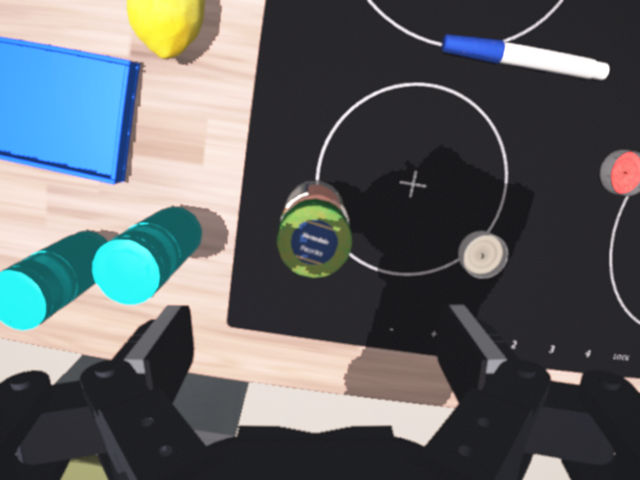

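The lid at (314,241) lies at (424.5,-191.7) mm, already under the tool. The turquoise jars at (130,270) and (20,300) are clear of the fingers. Descending.

Emit:
carry_out --moves '[{"dx":0,"dy":-1,"dz":-10,"ax":0,"ay":0,"az":0},{"dx":0,"dy":0,"dz":-22,"ax":0,"ay":0,"az":0},{"dx":0,"dy":0,"dz":-25,"ax":0,"ay":0,"az":0},{"dx":0,"dy":0,"dz":-25,"ax":0,"ay":0,"az":0},{"dx":0,"dy":0,"dz":-25,"ax":0,"ay":0,"az":0},{"dx":0,"dy":0,"dz":-22,"ax":0,"ay":0,"az":0},{"dx":0,"dy":0,"dz":-10,"ax":0,"ay":0,"az":0},{"dx":0,"dy":0,"dz":-4,"ax":0,"ay":0,"az":0},{"dx":0,"dy":0,"dz":0,"ax":0,"ay":0,"az":0}]'

```text
time_s: 10.6
eef_pos: [0.4243, -0.1924, 0.0861]
eef_rot: [0.997, 0.08, -0.0, -0.0]
force: [-0.3, 0.7, 0.2]
finger_gap: 0.0851
grip_force: 0.0
```

Emit:
carry_out --moves '[{"dx":0,"dy":0,"dz":0,"ax":0,"ay":0,"az":0},{"dx":0,"dy":0,"dz":0,"ax":0,"ay":0,"az":0},{"dx":0,"dy":0,"dz":0,"ax":0,"ay":0,"az":0},{"dx":0,"dy":0,"dz":0,"ax":0,"ay":0,"az":0},{"dx":0,"dy":0,"dz":0,"ax":0,"ay":0,"az":0},{"dx":0,"dy":0,"dz":0,"ax":0,"ay":0,"az":0},{"dx":0,"dy":0,"dz":0,"ax":0,"ay":0,"az":0},{"dx":0,"dy":0,"dz":0,"ax":0,"ay":0,"az":0}]' --fingers 35 --grip_force 50

```text
time_s: 11.4
eef_pos: [0.4246, -0.1925, 0.0872]
eef_rot: [0.997, 0.079, 0.001, 0.0]
force: [-0.5, 2.2, 7.3]
finger_gap: 0.0446
grip_force: 49.5
```

Emit:
carry_out --moves '[{"dx":0,"dy":0,"dz":8,"ax":0,"ay":0,"az":0},{"dx":0,"dy":0,"dz":20,"ax":0,"ay":0,"az":0},{"dx":0,"dy":0,"dz":25,"ax":0,"ay":0,"az":0},{"dx":0,"dy":0,"dz":25,"ax":0,"ay":0,"az":0},{"dx":0,"dy":0,"dz":25,"ax":0,"ay":0,"az":0},{"dx":0,"dy":0,"dz":20,"ax":0,"ay":0,"az":0},{"dx":6,"dy":8,"dz":8,"ax":0,"ay":0,"az":0},{"dx":15,"dy":20,"dz":0,"ax":0,"ay":0,"az":0},{"dx":22,"dy":30,"dz":0,"ax":0,"ay":0,"az":0},{"dx":24,"dy":32,"dz":0,"ax":0,"ay":0,"az":0},{"dx":24,"dy":32,"dz":0,"ax":0,"ay":0,"az":0},{"dx":24,"dy":32,"dz":0,"ax":0,"ay":0,"az":0}]'

```text
time_s: 12.6
eef_pos: [0.5397, -0.0366, 0.2169]
eef_rot: [0.997, 0.079, -0.0, -0.0]
force: [0.4, 0.5, -2.2]
finger_gap: 0.0448
grip_force: 50.8
```

Emit:
carry_out --moves '[{"dx":24,"dy":32,"dz":0,"ax":0,"ay":0,"az":0},{"dx":24,"dy":32,"dz":0,"ax":0,"ay":0,"az":0},{"dx":22,"dy":28,"dz":0,"ax":0,"ay":0,"az":0},{"dx":14,"dy":18,"dz":0,"ax":0,"ay":0,"az":0},{"dx":6,"dy":8,"dz":0,"ax":0,"ay":0,"az":0},{"dx":0,"dy":0,"dz":0,"ax":0,"ay":0,"az":0},{"dx":0,"dy":0,"dz":0,"ax":0,"ay":0,"az":0}]'

```text
time_s: 13.3
eef_pos: [0.6284, 0.0782, 0.2168]
eef_rot: [0.997, 0.079, -0.001, 0.0]
force: [-0.0, -0.6, -2.1]
finger_gap: 0.0447
grip_force: 50.8
```

Run:
```python
from h import *
st(); look("top",(40,100,30),(85,255,255),.112,"t2",guess=(617,158)); look("top",(8,90,90),(25,255,255),.028,"t2b",guess=(620,118))
```

```text
t 13.3 tcp [628.4  78.2 216.8] yaw 9.0 F [-0.  -0.6 -2.1] gap 44.7 grip 50.8
```

Emit:
carry_out --moves '[{"dx":1,"dy":1,"dz":-10,"ax":0,"ay":0,"az":0},{"dx":0,"dy":0,"dz":-20,"ax":0,"ay":0,"az":0},{"dx":0,"dy":0,"dz":-25,"ax":0,"ay":0,"az":0},{"dx":0,"dy":0,"dz":-25,"ax":0,"ay":0,"az":0},{"dx":0,"dy":0,"dz":-20,"ax":0,"ay":0,"az":0},{"dx":0,"dy":0,"dz":-15,"ax":0,"ay":0,"az":0},{"dx":0,"dy":0,"dz":-7,"ax":0,"ay":0,"az":0},{"dx":0,"dy":0,"dz":-4,"ax":0,"ay":0,"az":0},{"dx":0,"dy":0,"dz":-2,"ax":0,"ay":0,"az":0},{"dx":0,"dy":0,"dz":-1,"ax":0,"ay":0,"az":0},{"dx":0,"dy":0,"dz":0,"ax":0,"ay":0,"az":0}]'

```text
time_s: 14.5
eef_pos: [0.6304, 0.0803, 0.0888]
eef_rot: [0.997, 0.079, 0.0, -0.0]
force: [-0.3, 0.3, -0.9]
finger_gap: 0.0447
grip_force: 50.8
```

Emit:
carry_out --moves '[{"dx":0,"dy":0,"dz":-1,"ax":0,"ay":0,"az":0},{"dx":0,"dy":0,"dz":-1,"ax":0,"ay":0,"az":0},{"dx":0,"dy":0,"dz":0,"ax":0,"ay":0,"az":0}]'

```text
time_s: 14.8
eef_pos: [0.6307, 0.0805, 0.0874]
eef_rot: [0.997, 0.079, 0.001, -0.0]
force: [-0.7, -0.2, 3.9]
finger_gap: 0.0444
grip_force: 50.8
```

Emit:
carry_out --moves '[{"dx":0,"dy":0,"dz":0,"ax":0,"ay":0,"az":0},{"dx":0,"dy":0,"dz":0,"ax":0,"ay":0,"az":0},{"dx":0,"dy":0,"dz":0,"ax":0,"ay":0,"az":0},{"dx":0,"dy":0,"dz":0,"ax":0,"ay":0,"az":0},{"dx":0,"dy":0,"dz":5,"ax":0,"ay":0,"az":0},{"dx":0,"dy":0,"dz":15,"ax":0,"ay":0,"az":0},{"dx":0,"dy":0,"dz":25,"ax":0,"ay":0,"az":0},{"dx":0,"dy":0,"dz":35,"ax":0,"ay":0,"az":0},{"dx":0,"dy":0,"dz":35,"ax":0,"ay":0,"az":0},{"dx":0,"dy":0,"dz":30,"ax":0,"ay":0,"az":0}]' --fingers 60

```text
time_s: 15.8
eef_pos: [0.6302, 0.0805, 0.2336]
eef_rot: [0.997, 0.079, 0.001, -0.0]
force: [1.0, 0.1, 0.8]
finger_gap: 0.0601
grip_force: 0.0
```

Emit:
carry_out --moves '[{"dx":-4,"dy":-15,"dz":0,"ax":0,"ay":0,"az":0},{"dx":-8,"dy":-30,"dz":0,"ax":0,"ay":0,"az":0},{"dx":-10,"dy":-40,"dz":0,"ax":0,"ay":0,"az":0},{"dx":-10,"dy":-40,"dz":0,"ax":0,"ay":0,"az":0},{"dx":-10,"dy":-40,"dz":0,"ax":0,"ay":0,"az":0},{"dx":-10,"dy":-40,"dz":0,"ax":0,"ay":0,"az":0},{"dx":-10,"dy":-40,"dz":0,"ax":0,"ay":0,"az":0},{"dx":-10,"dy":-40,"dz":0,"ax":0,"ay":0,"az":0},{"dx":-10,"dy":-40,"dz":0,"ax":0,"ay":0,"az":0},{"dx":-10,"dy":-40,"dz":0,"ax":0,"ay":0,"az":0},{"dx":-10,"dy":-40,"dz":0,"ax":0,"ay":0,"az":0},{"dx":-10,"dy":-40,"dz":0,"ax":0,"ay":0,"az":0}]'

```text
time_s: 17.0
eef_pos: [0.5168, -0.3665, 0.2309]
eef_rot: [0.997, 0.079, -0.0, -0.0]
force: [0.6, 0.3, -0.1]
finger_gap: 0.0599
grip_force: 0.0
```

Emit:
carry_out --moves '[{"dx":-10,"dy":-35,"dz":-10,"ax":0,"ay":0,"az":0},{"dx":-8,"dy":-25,"dz":-20,"ax":0,"ay":0,"az":0},{"dx":-2,"dy":-15,"dz":-20,"ax":0,"ay":0,"az":0},{"dx":0,"dy":-4,"dz":-20,"ax":0,"ay":0,"az":0},{"dx":0,"dy":0,"dz":0,"ax":0,"ay":0,"az":0},{"dx":0,"dy":0,"dz":0,"ax":0,"ay":0,"az":0}]'

```text
time_s: 17.6
eef_pos: [0.4979, -0.4433, 0.1611]
eef_rot: [0.997, 0.079, -0.0, -0.001]
force: [-0.7, 0.1, 0.8]
finger_gap: 0.0604
grip_force: 0.0
```

Run:
```python
from h import *
st(); look("wrist",(0,90,80),(12,255,255),.021,"w5",guess=(498,-444))
look("top",(40,100,30),(85,255,255),.112,"t3",guess=(617,158));look("top",(20,60,20),(130,255,255),.112,"t3b",guess=(630,80))
a=cv2.resize(cv2.imread("pics/t3.png")[130:290,160:340],None,fx=2.5,fy=2.5);b=cv2.resize(cv2.imread("pics/w5.png"),(350,400))
cv2.imwrite("pics/t3v.png",np.hstack([a[:400],b]))
```

```text
t 17.6 tcp [ 497.9 -443.3  161.1] yaw 9.1 F [-0.7  0.1  0.8] gap 60.4 grip 0.0
w5 px [318. 226.] mm [ 500.8 -446.2] size [34. 35.] ang 8.3
t3 px [218. 209.] mm [611.3 156.4] size [46. 44.] ang 46.7
t3b px [237. 211.] mm [606.6 107.9] size [ 81. 146.] ang 8.8
```

View pics/t3v.png

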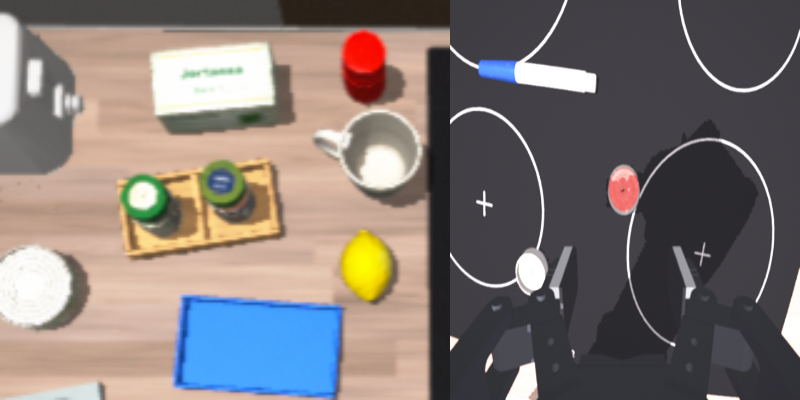

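Both jars stand in their bays (left part of the picture, lids at (145,195) and (222,183)). The red tea light, at (623,188) in the combined picture, is at (501,-446) mm. Descending on it.

Emit:
carry_out --moves '[{"dx":3,"dy":-3,"dz":-10,"ax":0,"ay":0,"az":0},{"dx":0,"dy":0,"dz":-20,"ax":0,"ay":0,"az":0},{"dx":0,"dy":0,"dz":-25,"ax":0,"ay":0,"az":0},{"dx":0,"dy":0,"dz":-25,"ax":0,"ay":0,"az":0},{"dx":0,"dy":0,"dz":-22,"ax":0,"ay":0,"az":0},{"dx":0,"dy":0,"dz":-15,"ax":0,"ay":0,"az":0},{"dx":0,"dy":0,"dz":-7,"ax":0,"ay":0,"az":0},{"dx":0,"dy":0,"dz":-3,"ax":0,"ay":0,"az":0},{"dx":0,"dy":0,"dz":0,"ax":0,"ay":0,"az":0}]'

```text
time_s: 18.65
eef_pos: [0.5014, -0.4468, 0.0346]
eef_rot: [0.997, 0.079, 0.0, 0.0]
force: [1.3, -0.8, -0.4]
finger_gap: 0.0601
grip_force: 0.0
```

Emit:
carry_out --moves '[{"dx":0,"dy":0,"dz":0,"ax":0,"ay":0,"az":0},{"dx":0,"dy":0,"dz":0,"ax":0,"ay":0,"az":0},{"dx":0,"dy":0,"dz":0,"ax":0,"ay":0,"az":0},{"dx":0,"dy":0,"dz":0,"ax":0,"ay":0,"az":0},{"dx":0,"dy":0,"dz":0,"ax":0,"ay":0,"az":0},{"dx":0,"dy":0,"dz":0,"ax":0,"ay":0,"az":0}]' --fingers 28 --grip_force 40

```text
time_s: 19.25
eef_pos: [0.5016, -0.4471, 0.0357]
eef_rot: [0.997, 0.079, 0.001, 0.001]
force: [-0.6, 0.6, 7.2]
finger_gap: 0.0352
grip_force: 39.8
```

Emit:
carry_out --moves '[{"dx":0,"dy":0,"dz":8,"ax":0,"ay":0,"az":0},{"dx":0,"dy":0,"dz":20,"ax":0,"ay":0,"az":0},{"dx":0,"dy":0,"dz":30,"ax":0,"ay":0,"az":0},{"dx":0,"dy":0,"dz":35,"ax":0,"ay":0,"az":0},{"dx":0,"dy":10,"dz":35,"ax":0,"ay":0,"az":0},{"dx":-3,"dy":20,"dz":30,"ax":0,"ay":0,"az":0},{"dx":-5,"dy":30,"dz":10,"ax":0,"ay":0,"az":0},{"dx":-6,"dy":40,"dz":0,"ax":0,"ay":0,"az":0},{"dx":-6,"dy":40,"dz":0,"ax":0,"ay":0,"az":0},{"dx":-6,"dy":40,"dz":0,"ax":0,"ay":0,"az":0},{"dx":-6,"dy":40,"dz":0,"ax":0,"ay":0,"az":0},{"dx":-6,"dy":40,"dz":0,"ax":0,"ay":0,"az":0}]'

```text
time_s: 20.45
eef_pos: [0.4627, -0.1851, 0.203]
eef_rot: [0.997, 0.079, 0.0, 0.0]
force: [0.8, 0.5, -1.1]
finger_gap: 0.0355
grip_force: 40.0
```

Emit:
carry_out --moves '[{"dx":-6,"dy":40,"dz":0,"ax":0,"ay":0,"az":0},{"dx":-6,"dy":40,"dz":0,"ax":0,"ay":0,"az":0},{"dx":-6,"dy":40,"dz":0,"ax":0,"ay":0,"az":0},{"dx":-6,"dy":40,"dz":0,"ax":0,"ay":0,"az":0},{"dx":-6,"dy":40,"dz":0,"ax":0,"ay":0,"az":0},{"dx":-6,"dy":40,"dz":0,"ax":0,"ay":0,"az":0},{"dx":-6,"dy":40,"dz":0,"ax":0,"ay":0,"az":0},{"dx":-6,"dy":40,"dz":0,"ax":0,"ay":0,"az":0},{"dx":-6,"dy":40,"dz":0,"ax":0,"ay":0,"az":0},{"dx":-6,"dy":40,"dz":0,"ax":0,"ay":0,"az":0},{"dx":-6,"dy":35,"dz":0,"ax":0,"ay":0,"az":0},{"dx":-6,"dy":25,"dz":0,"ax":0,"ay":0,"az":0}]'

```text
time_s: 21.65
eef_pos: [0.3904, 0.276, 0.203]
eef_rot: [0.997, 0.08, 0.001, -0.001]
force: [0.4, -1.2, -0.4]
finger_gap: 0.0354
grip_force: 40.0
```

Emit:
carry_out --moves '[{"dx":-8,"dy":20,"dz":0,"ax":0,"ay":0,"az":0},{"dx":-7,"dy":20,"dz":0,"ax":0,"ay":0,"az":0},{"dx":0,"dy":5,"dz":0,"ax":0,"ay":0,"az":0},{"dx":0,"dy":0,"dz":0,"ax":0,"ay":0,"az":0}]'

```text
time_s: 22.05
eef_pos: [0.3761, 0.3187, 0.2026]
eef_rot: [0.997, 0.08, 0.0, -0.0]
force: [-0.4, -0.6, -0.6]
finger_gap: 0.0354
grip_force: 40.0
```

Run:
```python
from h import *
st(); look("wrist",(85,8,70),(125,80,255),.012,"w6",guess=(381,291))
im=cv2.imread("pics/w6.png");c=r.camera_info("wrist")
for p in ([.375,.326,.012],[.387,.256,.012]):
    u,v=proj(c,p);cv2.drawMarker(im,(int(u),int(v)),(0,0,255),0,14,1);print(round(u),round(v))
cv2.imwrite("pics/w6m.png",im)
```

```text
t 22.05 tcp [376.1 318.7 202.6] yaw 9.2 F [-0.4 -0.6 -0.6] gap 35.4 grip 40.0
w6 px [349. 211.] mm [381.6 292.1] size [ 85. 160.] ang 10.0
302 214
395 213
```

View pics/w6m.png

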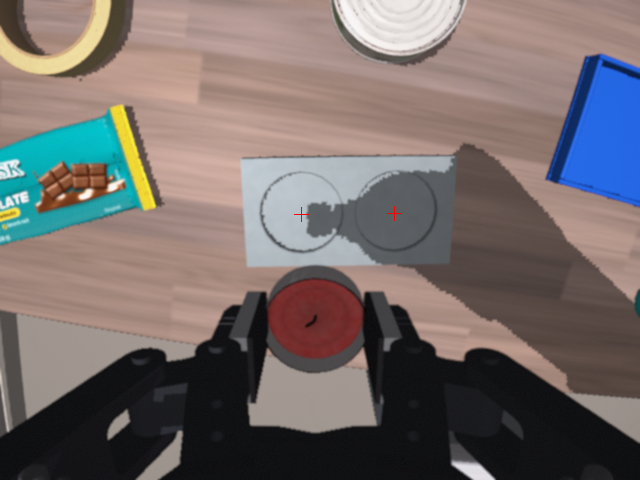

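The wrist view shows the recesses at (302,214) and (395,213), matching the computed marks. The plate measures 85x160 mm and the candle is held level. Lowering it into the left recess at (375,327).

Emit:
carry_out --moves '[{"dx":-1,"dy":9,"dz":-10,"ax":0,"ay":0,"az":0},{"dx":0,"dy":0,"dz":-25,"ax":0,"ay":0,"az":0},{"dx":0,"dy":0,"dz":-30,"ax":0,"ay":0,"az":0},{"dx":0,"dy":0,"dz":-30,"ax":0,"ay":0,"az":0},{"dx":0,"dy":0,"dz":-28,"ax":0,"ay":0,"az":0},{"dx":0,"dy":0,"dz":-20,"ax":0,"ay":0,"az":0},{"dx":0,"dy":0,"dz":-12,"ax":0,"ay":0,"az":0},{"dx":0,"dy":0,"dz":-6,"ax":0,"ay":0,"az":0},{"dx":0,"dy":0,"dz":-3,"ax":0,"ay":0,"az":0},{"dx":0,"dy":0,"dz":-1,"ax":0,"ay":0,"az":0},{"dx":0,"dy":0,"dz":0,"ax":0,"ay":0,"az":0}]'

```text
time_s: 23.2
eef_pos: [0.3755, 0.3276, 0.0379]
eef_rot: [0.997, 0.079, 0.001, -0.0]
force: [0.3, -0.0, 0.2]
finger_gap: 0.0355
grip_force: 40.0
```

Emit:
carry_out --moves '[{"dx":0,"dy":0,"dz":-1,"ax":0,"ay":0,"az":0},{"dx":0,"dy":0,"dz":-1,"ax":0,"ay":0,"az":0},{"dx":0,"dy":0,"dz":0,"ax":0,"ay":0,"az":0}]'

```text
time_s: 23.5
eef_pos: [0.3755, 0.3276, 0.0365]
eef_rot: [0.997, 0.079, 0.001, -0.0]
force: [-1.3, -2.0, 12.3]
finger_gap: 0.0354
grip_force: 41.1
```

Emit:
carry_out --moves '[{"dx":0,"dy":0,"dz":0,"ax":0,"ay":0,"az":0},{"dx":0,"dy":0,"dz":0,"ax":0,"ay":0,"az":0},{"dx":0,"dy":0,"dz":0,"ax":0,"ay":0,"az":0},{"dx":0,"dy":0,"dz":0,"ax":0,"ay":0,"az":0},{"dx":0,"dy":0,"dz":5,"ax":0,"ay":0,"az":0},{"dx":0,"dy":0,"dz":15,"ax":0,"ay":0,"az":0},{"dx":0,"dy":0,"dz":30,"ax":0,"ay":0,"az":0},{"dx":0,"dy":0,"dz":40,"ax":0,"ay":0,"az":0},{"dx":5,"dy":-10,"dz":40,"ax":0,"ay":0,"az":0},{"dx":10,"dy":-20,"dz":30,"ax":0,"ay":0,"az":0},{"dx":15,"dy":-35,"dz":5,"ax":0,"ay":0,"az":0},{"dx":15,"dy":-40,"dz":0,"ax":0,"ay":0,"az":0}]' --fingers 56

```text
time_s: 24.7
eef_pos: [0.4209, 0.2226, 0.2023]
eef_rot: [0.997, 0.08, 0.002, -0.001]
force: [1.4, -0.4, 0.3]
finger_gap: 0.0557
grip_force: 0.0
```

Emit:
carry_out --moves '[{"dx":10,"dy":-40,"dz":0,"ax":0,"ay":0,"az":0},{"dx":10,"dy":-40,"dz":0,"ax":0,"ay":0,"az":0},{"dx":10,"dy":-40,"dz":0,"ax":0,"ay":0,"az":0},{"dx":0,"dy":-40,"dz":0,"ax":0,"ay":0,"az":0},{"dx":0,"dy":-40,"dz":0,"ax":0,"ay":0,"az":0},{"dx":0,"dy":-40,"dz":0,"ax":0,"ay":0,"az":0},{"dx":0,"dy":-40,"dz":0,"ax":0,"ay":0,"az":0},{"dx":0,"dy":-40,"dz":0,"ax":0,"ay":0,"az":0},{"dx":0,"dy":-40,"dz":0,"ax":0,"ay":0,"az":0},{"dx":-5,"dy":-40,"dz":0,"ax":0,"ay":0,"az":0},{"dx":-10,"dy":-40,"dz":0,"ax":0,"ay":0,"az":0},{"dx":-10,"dy":-40,"dz":0,"ax":0,"ay":0,"az":0}]'

```text
time_s: 25.9
eef_pos: [0.4245, -0.2591, 0.2006]
eef_rot: [0.997, 0.079, 0.0, -0.0]
force: [0.9, -0.1, 0.3]
finger_gap: 0.0559
grip_force: 0.0
```

Emit:
carry_out --moves '[{"dx":-10,"dy":-35,"dz":-10,"ax":0,"ay":0,"az":0},{"dx":-6,"dy":-25,"dz":-15,"ax":0,"ay":0,"az":0},{"dx":0,"dy":-15,"dz":-15,"ax":0,"ay":0,"az":0},{"dx":0,"dy":-5,"dz":0,"ax":0,"ay":0,"az":0},{"dx":0,"dy":0,"dz":0,"ax":0,"ay":0,"az":0},{"dx":0,"dy":0,"dz":0,"ax":0,"ay":0,"az":0}]'

```text
time_s: 26.5
eef_pos: [0.4098, -0.3367, 0.1611]
eef_rot: [0.997, 0.08, 0.0, -0.0]
force: [-0.0, 0.8, -0.0]
finger_gap: 0.0559
grip_force: 0.0
```

Run:
```python
from h import *
st(); look("wrist",(0,0,110),(180,110,255),.021,"w7",guess=(409,-337)); look("top",(0,90,80),(12,255,255),.022,"t4",guess=(375,327))
```

```text
t 26.5 tcp [ 409.8 -336.7  161.1] yaw 9.2 F [-0.   0.8 -0. ] gap 55.9 grip 0.0
t4 px [156. 308.] mm [371.6 324.7] size [34. 33.] ang 3.0
```

Run:
```python
from h import *
im=cv2.imread("pics/w7.png");c=r.camera_info("wrist")
g=cv2.cvtColor(im,cv2.COLOR_BGR2GRAY);u,v=proj(c,[.409,-.337,.021]);u,v=int(u),int(v);print(u,v)
print(cv2.cvtColor(im,cv2.COLOR_BGR2HSV)[v,u])
w=g[v-75:v+75,u-75:u+75];t,m=cv2.threshold(cv2.GaussianBlur(w,(5,5),0),80,255,0)
m=cv2.morphologyEx(m,cv2.MORPH_OPEN,np.ones((9,9)))
for k in cv2.findContours(m,0,1)[0]:
    P=np.array([onz(c,e[0][0]+u-75,e[0][1]+v-75,.021)[:2]*1000 for e in k],np.float32);print(np.round(cv2.minAreaRect(P)[0],1),np.round(cv2.minAreaRect(P)[1]))
```

```text
312 232
[ 16  37 201]
[ 409.2 -339.1] [41. 39.]
```

View pics/w7.png

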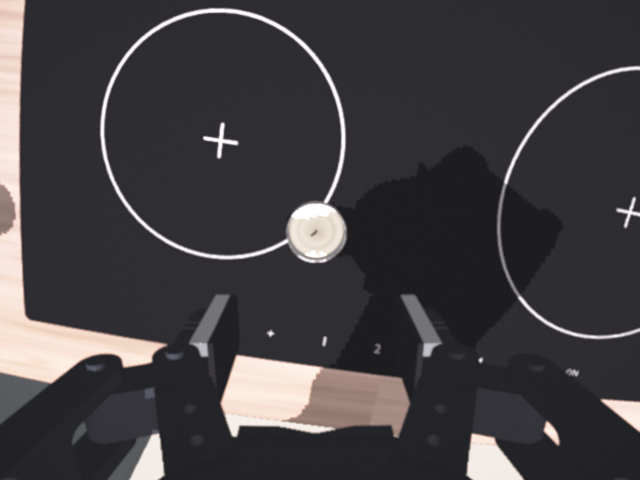

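The white tea light at (316,232) lies at (409,-339) mm and is about 39 mm across, between the fingers. Descending with a 2 mm correction.

Emit:
carry_out --moves '[{"dx":0,"dy":-2,"dz":-10,"ax":0,"ay":0,"az":0},{"dx":0,"dy":0,"dz":-20,"ax":0,"ay":0,"az":0},{"dx":0,"dy":0,"dz":-25,"ax":0,"ay":0,"az":0},{"dx":0,"dy":0,"dz":-25,"ax":0,"ay":0,"az":0},{"dx":0,"dy":0,"dz":-22,"ax":0,"ay":0,"az":0},{"dx":0,"dy":0,"dz":-15,"ax":0,"ay":0,"az":0},{"dx":0,"dy":0,"dz":-7,"ax":0,"ay":0,"az":0},{"dx":0,"dy":0,"dz":-3,"ax":0,"ay":0,"az":0},{"dx":0,"dy":0,"dz":0,"ax":0,"ay":0,"az":0}]'

```text
time_s: 27.5
eef_pos: [0.4093, -0.3395, 0.0333]
eef_rot: [0.997, 0.079, 0.0, -0.0]
force: [0.6, -0.1, -0.3]
finger_gap: 0.0562
grip_force: 0.0
```

Emit:
carry_out --moves '[{"dx":0,"dy":0,"dz":0,"ax":0,"ay":0,"az":0},{"dx":0,"dy":0,"dz":0,"ax":0,"ay":0,"az":0},{"dx":0,"dy":0,"dz":0,"ax":0,"ay":0,"az":0},{"dx":0,"dy":0,"dz":0,"ax":0,"ay":0,"az":0},{"dx":0,"dy":0,"dz":0,"ax":0,"ay":0,"az":0},{"dx":0,"dy":0,"dz":0,"ax":0,"ay":0,"az":0}]' --fingers 28 --grip_force 40

```text
time_s: 28.1
eef_pos: [0.4095, -0.3399, 0.0343]
eef_rot: [0.997, 0.079, 0.001, 0.001]
force: [-0.2, 0.4, 5.2]
finger_gap: 0.0356
grip_force: 40.0
```

Emit:
carry_out --moves '[{"dx":0,"dy":0,"dz":8,"ax":0,"ay":0,"az":0},{"dx":0,"dy":0,"dz":20,"ax":0,"ay":0,"az":0},{"dx":0,"dy":0,"dz":30,"ax":0,"ay":0,"az":0},{"dx":0,"dy":0,"dz":35,"ax":0,"ay":0,"az":0},{"dx":5,"dy":10,"dz":35,"ax":0,"ay":0,"az":0},{"dx":10,"dy":20,"dz":30,"ax":0,"ay":0,"az":0},{"dx":10,"dy":30,"dz":10,"ax":0,"ay":0,"az":0},{"dx":10,"dy":40,"dz":0,"ax":0,"ay":0,"az":0},{"dx":5,"dy":40,"dz":0,"ax":0,"ay":0,"az":0},{"dx":0,"dy":40,"dz":0,"ax":0,"ay":0,"az":0},{"dx":0,"dy":40,"dz":0,"ax":0,"ay":0,"az":0},{"dx":0,"dy":40,"dz":0,"ax":0,"ay":0,"az":0}]'

```text
time_s: 29.3
eef_pos: [0.4489, -0.0782, 0.202]
eef_rot: [0.997, 0.079, 0.0, 0.0]
force: [0.7, 0.3, 0.2]
finger_gap: 0.0357
grip_force: 40.2
```

Emit:
carry_out --moves '[{"dx":0,"dy":40,"dz":0,"ax":0,"ay":0,"az":0},{"dx":0,"dy":40,"dz":0,"ax":0,"ay":0,"az":0},{"dx":0,"dy":40,"dz":0,"ax":0,"ay":0,"az":0},{"dx":-5,"dy":40,"dz":0,"ax":0,"ay":0,"az":0},{"dx":-10,"dy":40,"dz":0,"ax":0,"ay":0,"az":0},{"dx":-10,"dy":40,"dz":0,"ax":0,"ay":0,"az":0},{"dx":-10,"dy":40,"dz":0,"ax":0,"ay":0,"az":0},{"dx":-10,"dy":30,"dz":0,"ax":0,"ay":0,"az":0},{"dx":-10,"dy":16,"dz":0,"ax":0,"ay":0,"az":0},{"dx":-6,"dy":8,"dz":0,"ax":0,"ay":0,"az":0},{"dx":0,"dy":3,"dz":0,"ax":0,"ay":0,"az":0},{"dx":0,"dy":0,"dz":0,"ax":0,"ay":0,"az":0}]'

```text
time_s: 30.5
eef_pos: [0.3886, 0.2567, 0.2015]
eef_rot: [0.997, 0.079, 0.0, 0.0]
force: [-0.1, 0.6, -0.0]
finger_gap: 0.0356
grip_force: 40.2
```

Emit:
carry_out --moves '[{"dx":0,"dy":0,"dz":-10,"ax":0,"ay":0,"az":0},{"dx":0,"dy":0,"dz":-25,"ax":0,"ay":0,"az":0},{"dx":0,"dy":0,"dz":-30,"ax":0,"ay":0,"az":0},{"dx":0,"dy":0,"dz":-30,"ax":0,"ay":0,"az":0},{"dx":0,"dy":0,"dz":-28,"ax":0,"ay":0,"az":0},{"dx":0,"dy":0,"dz":-20,"ax":0,"ay":0,"az":0},{"dx":0,"dy":0,"dz":-12,"ax":0,"ay":0,"az":0},{"dx":0,"dy":0,"dz":-6,"ax":0,"ay":0,"az":0},{"dx":0,"dy":0,"dz":-3,"ax":0,"ay":0,"az":0},{"dx":0,"dy":0,"dz":-1,"ax":0,"ay":0,"az":0},{"dx":0,"dy":0,"dz":0,"ax":0,"ay":0,"az":0}]'

```text
time_s: 31.6
eef_pos: [0.3885, 0.2573, 0.0366]
eef_rot: [0.997, 0.079, 0.0, -0.0]
force: [0.5, 0.1, -0.2]
finger_gap: 0.0359
grip_force: 40.2
```

Emit:
carry_out --moves '[{"dx":0,"dy":0,"dz":-1,"ax":0,"ay":0,"az":0},{"dx":0,"dy":0,"dz":0,"ax":0,"ay":0,"az":0}]'

```text
time_s: 31.8
eef_pos: [0.3883, 0.2574, 0.0356]
eef_rot: [0.997, 0.079, 0.0, -0.0]
force: [1.0, 0.1, -0.6]
finger_gap: 0.0357
grip_force: 40.2
```

Emit:
carry_out --moves '[{"dx":0,"dy":0,"dz":-1,"ax":0,"ay":0,"az":0},{"dx":0,"dy":0,"dz":0,"ax":0,"ay":0,"az":0}]'

```text
time_s: 32.0
eef_pos: [0.3883, 0.2574, 0.0352]
eef_rot: [0.997, 0.079, 0.001, -0.0]
force: [-1.6, -1.3, 10.9]
finger_gap: 0.0361
grip_force: 41.2
```

Emit:
carry_out --moves '[{"dx":0,"dy":0,"dz":0,"ax":0,"ay":0,"az":0},{"dx":0,"dy":0,"dz":0,"ax":0,"ay":0,"az":0},{"dx":0,"dy":0,"dz":0,"ax":0,"ay":0,"az":0},{"dx":0,"dy":0,"dz":0,"ax":0,"ay":0,"az":0},{"dx":0,"dy":0,"dz":5,"ax":0,"ay":0,"az":0},{"dx":0,"dy":0,"dz":15,"ax":0,"ay":0,"az":0},{"dx":0,"dy":0,"dz":30,"ax":0,"ay":0,"az":0},{"dx":0,"dy":0,"dz":40,"ax":0,"ay":0,"az":0},{"dx":5,"dy":-10,"dz":40,"ax":0,"ay":0,"az":0},{"dx":10,"dy":-20,"dz":35,"ax":0,"ay":0,"az":0.1},{"dx":12,"dy":-35,"dz":5,"ax":0,"ay":0,"az":0.12},{"dx":12,"dy":-38,"dz":0,"ax":0,"ay":0,"az":0.12}]' --fingers 50

```text
time_s: 33.2
eef_pos: [0.428, 0.1543, 0.2063]
eef_rot: [0.968, 0.25, 0.002, -0.0]
force: [1.1, 0.5, -0.6]
finger_gap: 0.0498
grip_force: 0.0
```

Emit:
carry_out --moves '[{"dx":12,"dy":-38,"dz":0,"ax":0,"ay":0,"az":0.12},{"dx":12,"dy":-38,"dz":0,"ax":0,"ay":0,"az":0.12},{"dx":12,"dy":-38,"dz":0,"ax":0,"ay":0,"az":0.12},{"dx":12,"dy":-38,"dz":0,"ax":0,"ay":0,"az":0.12},{"dx":12,"dy":-38,"dz":0,"ax":0,"ay":0,"az":0.12},{"dx":12,"dy":-38,"dz":0,"ax":0,"ay":0,"az":0.12},{"dx":12,"dy":-38,"dz":0,"ax":0,"ay":0,"az":0.12},{"dx":12,"dy":-38,"dz":0,"ax":0,"ay":0,"az":0.12},{"dx":12,"dy":-38,"dz":0,"ax":0,"ay":0,"az":0.11},{"dx":12,"dy":-38,"dz":0,"ax":0,"ay":0,"az":0},{"dx":12,"dy":-38,"dz":0,"ax":0,"ay":0,"az":0},{"dx":10,"dy":-30,"dz":0,"ax":0,"ay":0,"az":0}]'

```text
time_s: 34.4
eef_pos: [0.5688, -0.2966, 0.2042]
eef_rot: [0.709, 0.706, -0.0, -0.0]
force: [-0.1, -0.4, -0.0]
finger_gap: 0.05
grip_force: 0.0
```

Emit:
carry_out --moves '[{"dx":1,"dy":-20,"dz":-15,"ax":0,"ay":0,"az":0},{"dx":0,"dy":-14,"dz":-15,"ax":0,"ay":0,"az":0},{"dx":0,"dy":-4,"dz":-10,"ax":0,"ay":0,"az":0},{"dx":0,"dy":0,"dz":0,"ax":0,"ay":0,"az":0},{"dx":0,"dy":0,"dz":0,"ax":0,"ay":0,"az":0}]'

```text
time_s: 34.9
eef_pos: [0.5702, -0.3297, 0.1642]
eef_rot: [0.707, 0.707, 0.0, -0.001]
force: [-0.1, 0.5, 0.4]
finger_gap: 0.0502
grip_force: 0.0
```

Run:
```python
from h import *
st(); c=r.camera_info("wrist");im=r.grab_frame("wrist");cv2.imwrite("pics/w8.png",im)
hsv=cv2.cvtColor(im,cv2.COLOR_BGR2HSV)
m=cv2.inRange(hsv,(100,100,40),(130,255,255))|cv2.inRange(hsv,(0,0,110),(180,90,255))
m=cv2.morphologyEx(m,cv2.MORPH_OPEN,np.ones((9,9)))
for k in cv2.findContours(m,0,1)[0]:
    P=np.array([onz(c,*e[0],.014)[:2]*1000 for e in k],np.float32);q=cv2.minAreaRect(P)
    if cv2.contourArea(k)>500: print(np.round(cv2.minAreaRect(k)[0]),np.round(q[0],1),np.round(q[1]),round(q[2],1))
look("top",(0,0,170),(180,50,255),.022,"t5",guess=(388,257))
```

```text
t 34.9 tcp [ 570.2 -329.7  164.2] yaw 90.0 F [-0.1  0.5  0.4] gap 50.2 grip 0.0
[133. 413.] [ 424.9 -484.1] [69. 46.] 12.3
[514. 409.] [ 733.1 -482.1] [ 61. 106.] 73.2
[411. 322.] [ 639.5 -401.6] [19. 55.] 15.7
[219. 322.] [ 500.1 -401.7] [55. 19.] 74.4
[620. 342.] [ 811.2 -435.7] [ 37. 171.] 15.8
[317. 262.] [ 571.1 -357.6] [20. 97.] 0.1
t5 px [180. 302.] mm [384.9 264.4] size [ 88. 215.] ang 10.1
```

View pics/w8.png

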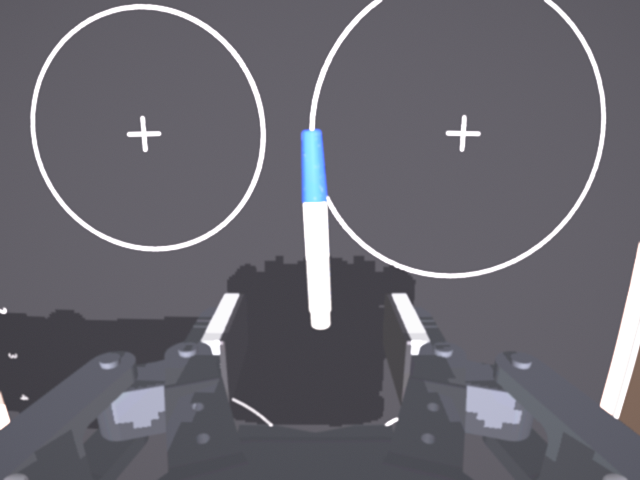

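The pen lies along y from (311,130) to (320,327), at x = 571 mm with its middle at about y = -334, between the fingers. Descending.

Emit:
carry_out --moves '[{"dx":1,"dy":-4,"dz":-10,"ax":0,"ay":0,"az":0},{"dx":0,"dy":0,"dz":-22,"ax":0,"ay":0,"az":0},{"dx":0,"dy":0,"dz":-25,"ax":0,"ay":0,"az":0},{"dx":0,"dy":0,"dz":-25,"ax":0,"ay":0,"az":0},{"dx":0,"dy":0,"dz":-22,"ax":0,"ay":0,"az":0},{"dx":0,"dy":0,"dz":-16,"ax":0,"ay":0,"az":0},{"dx":0,"dy":0,"dz":-8,"ax":0,"ay":0,"az":0},{"dx":0,"dy":0,"dz":-4,"ax":0,"ay":0,"az":0},{"dx":0,"dy":0,"dz":0,"ax":0,"ay":0,"az":0}]'

```text
time_s: 35.9
eef_pos: [0.5714, -0.3356, 0.0324]
eef_rot: [0.708, 0.706, 0.0, 0.0]
force: [-0.5, -0.3, 0.5]
finger_gap: 0.0499
grip_force: 0.0
```

Emit:
carry_out --moves '[{"dx":0,"dy":0,"dz":0,"ax":0,"ay":0,"az":0},{"dx":0,"dy":0,"dz":0,"ax":0,"ay":0,"az":0},{"dx":0,"dy":0,"dz":0,"ax":0,"ay":0,"az":0},{"dx":0,"dy":0,"dz":0,"ax":0,"ay":0,"az":0},{"dx":0,"dy":0,"dz":0,"ax":0,"ay":0,"az":0},{"dx":0,"dy":0,"dz":0,"ax":0,"ay":0,"az":0},{"dx":0,"dy":0,"dz":0,"ax":0,"ay":0,"az":0}]' --fingers 8 --grip_force 40

```text
time_s: 36.6
eef_pos: [0.5718, -0.3359, 0.0334]
eef_rot: [0.708, 0.706, 0.0, 0.001]
force: [-0.8, 0.4, 6.1]
finger_gap: 0.0137
grip_force: 39.1
```

Emit:
carry_out --moves '[{"dx":0,"dy":0,"dz":8,"ax":0,"ay":0,"az":0},{"dx":0,"dy":0,"dz":20,"ax":0,"ay":0,"az":0},{"dx":0,"dy":0,"dz":30,"ax":0,"ay":0,"az":0},{"dx":0,"dy":0,"dz":35,"ax":0,"ay":0,"az":0},{"dx":-3,"dy":10,"dz":35,"ax":0,"ay":0,"az":0},{"dx":-5,"dy":20,"dz":30,"ax":0,"ay":0,"az":0},{"dx":-8,"dy":30,"dz":10,"ax":0,"ay":0,"az":-0.02},{"dx":-9,"dy":36,"dz":0,"ax":0,"ay":0,"az":-0.02},{"dx":-9,"dy":36,"dz":0,"ax":0,"ay":0,"az":-0.028},{"dx":-9,"dy":36,"dz":0,"ax":0,"ay":0,"az":0},{"dx":-9,"dy":36,"dz":0,"ax":0,"ay":0,"az":0},{"dx":-9,"dy":36,"dz":0,"ax":0,"ay":0,"az":0}]'

```text
time_s: 37.8
eef_pos: [0.5093, -0.0943, 0.2007]
eef_rot: [0.731, 0.682, -0.0, 0.0]
force: [0.6, 0.7, -0.5]
finger_gap: 0.0138
grip_force: 38.7
```

Emit:
carry_out --moves '[{"dx":-9,"dy":36,"dz":0,"ax":0,"ay":0,"az":0},{"dx":-9,"dy":36,"dz":0,"ax":0,"ay":0,"az":0},{"dx":-9,"dy":36,"dz":0,"ax":0,"ay":0,"az":0},{"dx":-7,"dy":25,"dz":0,"ax":0,"ay":0,"az":0},{"dx":-3,"dy":12,"dz":0,"ax":0,"ay":0,"az":0},{"dx":0,"dy":3,"dz":0,"ax":0,"ay":0,"az":0},{"dx":0,"dy":0,"dz":0,"ax":0,"ay":0,"az":0}]'

```text
time_s: 38.5
eef_pos: [0.4734, 0.0516, 0.2003]
eef_rot: [0.732, 0.682, -0.0, 0.0]
force: [0.9, -0.3, -0.2]
finger_gap: 0.0132
grip_force: 38.7
```

Run:
```python
from h import *
st(); look("wrist",(100,150,50),(125,255,255),.020,"w9",guess=(473,53))
```

```text
t 38.5 tcp [473.4  51.6 200.3] yaw 86.0 F [ 0.9 -0.3 -0.2] gap 13.2 grip 38.7
w9 px [316. 205.] mm [474.7  53.7] size [167.  97.] ang 86.0
```

View pics/w9.png

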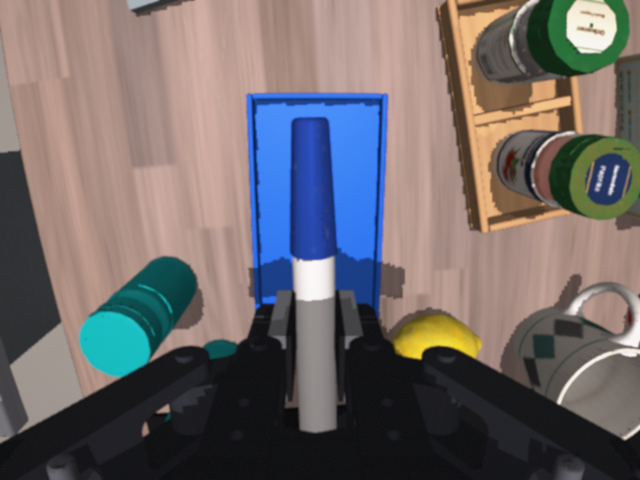

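The wrist view shows the pen lined up with the blue tray, whose outline is centred at (316,205), or (474.7,53.7) mm with the same yaw. Both jars stand upright on the right. Lowering.

Emit:
carry_out --moves '[{"dx":1,"dy":2,"dz":-10,"ax":0,"ay":0,"az":0},{"dx":0,"dy":0,"dz":-25,"ax":0,"ay":0,"az":0},{"dx":0,"dy":0,"dz":-30,"ax":0,"ay":0,"az":0},{"dx":0,"dy":0,"dz":-30,"ax":0,"ay":0,"az":0},{"dx":0,"dy":0,"dz":-28,"ax":0,"ay":0,"az":0},{"dx":0,"dy":0,"dz":-20,"ax":0,"ay":0,"az":0},{"dx":0,"dy":0,"dz":-13,"ax":0,"ay":0,"az":0},{"dx":0,"dy":0,"dz":-6,"ax":0,"ay":0,"az":0},{"dx":0,"dy":0,"dz":-4,"ax":0,"ay":0,"az":0},{"dx":0,"dy":0,"dz":-2,"ax":0,"ay":0,"az":0},{"dx":0,"dy":0,"dz":0,"ax":0,"ay":0,"az":0}]'

```text
time_s: 39.65
eef_pos: [0.4743, 0.0542, 0.0324]
eef_rot: [0.732, 0.682, 0.0, 0.0]
force: [-0.0, -0.2, 0.1]
finger_gap: 0.0136
grip_force: 38.7
```

Emit:
carry_out --moves '[{"dx":0,"dy":0,"dz":-1,"ax":0,"ay":0,"az":0},{"dx":0,"dy":0,"dz":0,"ax":0,"ay":0,"az":0}]'

```text
time_s: 39.85
eef_pos: [0.4744, 0.0543, 0.0316]
eef_rot: [0.731, 0.682, 0.0, 0.0]
force: [0.2, -0.2, -0.0]
finger_gap: 0.0136
grip_force: 38.7
```

Emit:
carry_out --moves '[{"dx":0,"dy":0,"dz":-1,"ax":0,"ay":0,"az":0},{"dx":0,"dy":0,"dz":0,"ax":0,"ay":0,"az":0}]'

```text
time_s: 40.05
eef_pos: [0.4744, 0.0543, 0.0312]
eef_rot: [0.731, 0.682, 0.0, 0.001]
force: [-2.6, 0.3, 11.1]
finger_gap: 0.0137
grip_force: 40.2
```

Emit:
carry_out --moves '[{"dx":0,"dy":0,"dz":0,"ax":0,"ay":0,"az":0},{"dx":0,"dy":0,"dz":0,"ax":0,"ay":0,"az":0},{"dx":0,"dy":0,"dz":0,"ax":0,"ay":0,"az":0},{"dx":0,"dy":0,"dz":5,"ax":0,"ay":0,"az":0},{"dx":0,"dy":0,"dz":15,"ax":0,"ay":0,"az":0},{"dx":0,"dy":0,"dz":30,"ax":0,"ay":0,"az":0},{"dx":0,"dy":0,"dz":40,"ax":0,"ay":0,"az":0},{"dx":0,"dy":0,"dz":40,"ax":0,"ay":0,"az":0},{"dx":0,"dy":0,"dz":40,"ax":0,"ay":0,"az":0},{"dx":0,"dy":-15,"dz":30,"ax":0,"ay":0,"az":0},{"dx":0,"dy":-30,"dz":0,"ax":0,"ay":0,"az":0},{"dx":0,"dy":-40,"dz":0,"ax":0,"ay":0,"az":0}]' --fingers 40

```text
time_s: 41.25
eef_pos: [0.4745, -0.0299, 0.232]
eef_rot: [0.73, 0.683, 0.001, 0.001]
force: [1.8, -0.3, -1.2]
finger_gap: 0.0401
grip_force: 0.0
```

Emit:
carry_out --moves '[{"dx":0,"dy":-40,"dz":0,"ax":0,"ay":0,"az":0},{"dx":0,"dy":-40,"dz":0,"ax":0,"ay":0,"az":0},{"dx":0,"dy":-40,"dz":0,"ax":0,"ay":0,"az":0},{"dx":0,"dy":-40,"dz":0,"ax":0,"ay":0,"az":0},{"dx":0,"dy":-40,"dz":0,"ax":0,"ay":0,"az":0},{"dx":0,"dy":-40,"dz":0,"ax":0,"ay":0,"az":0},{"dx":0,"dy":-25,"dz":0,"ax":0,"ay":0,"az":0},{"dx":0,"dy":-10,"dz":0,"ax":0,"ay":0,"az":0},{"dx":0,"dy":0,"dz":0,"ax":0,"ay":0,"az":0}]'

```text
time_s: 42.15
eef_pos: [0.4737, -0.3064, 0.23]
eef_rot: [0.732, 0.681, 0.0, -0.0]
force: [-0.2, 0.3, 0.0]
finger_gap: 0.0397
grip_force: 0.0
```

Run:
```python
from h import *
st();im=r.grab_frame("top");cv2.imwrite("pics/fin.png",cv2.resize(im[140:350,120:360],None,fx=2.8,fy=2.8,interpolation=cv2.INTER_CUBIC))
```

```text
t 42.15 tcp [ 473.7 -306.4  230. ] yaw 85.9 F [-0.2  0.3  0. ] gap 39.7 grip 0.0
```

View pics/fin.png

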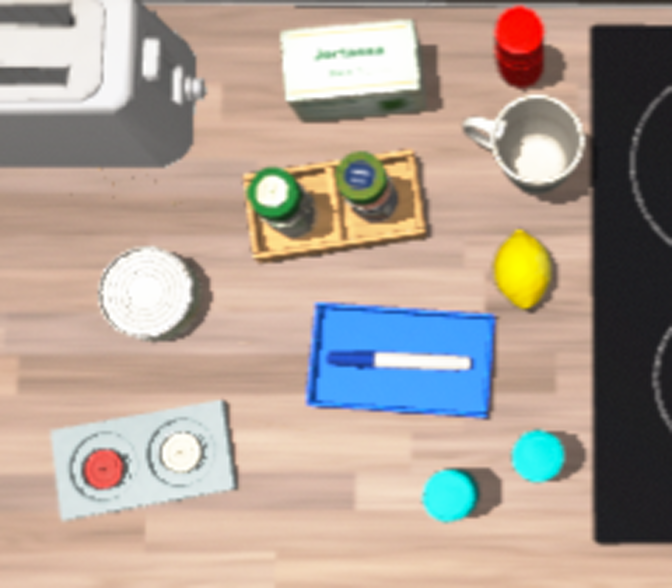

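The final view shows everything placed. The jars are upright at (275,193) and (362,178) and the tea lights are in their recesses at (103,469) and (181,452). The pen is in the blue tray at (400,360), and the tin and mug have not moved. Handing in.

```bash
python3 -c "
from cell import r
print(r.sign_off())"
```

```text
the job is handed in; nothing more can be done
None
```

The job is handed in after about 42 s: both jars stand in the wooden tray's bays, both tea lights lie in the grey tray's recesses, the pen lies in the blue tray, and the tin and mug were left where they were.

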